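# Pack the studio crate snug

## Robot

A 6-joint arm with a two-finger parallel gripper is mounted at the origin on the work surface. World frame = base frame: x ahead of the robot, y to its left, z up, the work surface at z = 0. Lengths are in mm, angles in degrees, forces in N, time in s.
With the tool pointing down it reaches from about 300 to 850 mm from the base axis. Payload 4.2 kg.
Tool frame: the origin (TCP) lies midway between the tips of the shut fingers; the grasp point (between the pads) lies 19 mm behind it; z points along the fingers, y is the line along which they close (so a half turn about z gives the same grasp; the last joint's range is limited). The gripper opens to 91 mm and grips with 3 to 60 N. Pads are 32 mm wide; open, the fingers measure 118 mm over their backs; the gripper's body (76 mm by 178 mm) begins 60 mm behind the grasp point.
Start: joints at [-69.958, 18.312, 89.639, -0, 72.044, -1.146], TCP at [207.826, -536.145, 213.976] pointing down, gripper open.
Joint ranges: [-177.97, 177.97], [-48.28, 115.42], [12.27, 149.76], [-77.06, 257.06], [2.81, 150.46], [-146.56, 146.56]. Speed limits (degrees/s): [147.25, 147.25, 180, 180, 180, 180].

## Interface

Orientations are given as [roll, pitch, yaw] about the fixed x, y, z axes, in that order (R = Rz(yaw) Ry(pitch) Rx(roll)).
In Python, from workcell import state, grab_frame, camera_model, workorder gives the robot as it stands.
- The arm moves only by the tool carry_out, never from a script. Its argument "commands" is a list of rows, each a list of 7 numbers: the turn, a rotation vector about the tool's x, y, z in degrees, then the shift along the tool's x, y, z in mm, then the opening, from -1 (shut) to 1 (fully open). In form: [[ax, ay, az, dx, dy, dz, hand], ...]. A call has 1 to 20 rows; each row is the pose to reach, as a shift and turn from the pose commanded when the call began, along the tool's axes at that moment; what a row does not reach only later rows make up. A row lasts 1/10 s, in which the tool goes at most 50 mm and 8.59 degrees, less where a joint would pass 70% of its speed; a pose out of reach is approached as far as the arm can. A call with a gripper value outside its range is refused whole. The fingers move at their own pace and stop on an object; "force" is the grip in N (left out, the last holds). Time passes only in rows, so rows that repeat a pose let the fingers close. It gives the time, the measured TCP pose, the force, the opening and the grip force at its end, in the units of the state.
- state(): the state, without advancing time (a new reading comes with each control period).
- grab_frame(name): name is "scene" or "top" or "wrist"; returns the picture (420x560x3 uint8, red, green, blue); there is no depth.
- camera_model(name): a dict with "fx", "fy", "cx", "cy" (pixels), "origin" and "rotation" of the camera in the world; the wrist camera has in their place "mount" (4x4, takes a point from camera to tool coordinates, whose origin is the TCP and whose axes are the flange's). Camera axes: x right, y up, looking along -z (the intrinsics and any distortion apply to the point x, -y, -z); pixel columns grow to the right and rows downward; lengths in mm; the calibration is good to about 2 mm. A picture is of the moment at which its call begins: read the wrist's pose just before it. camera_model takes no time and is no camera call.
- workorder.job_done(): hands the job in; it is judged then, once.
The state is a dict: "time_s": time; "qpos": joint angles; "qvel": joint speeds; "effort": joint torques, N m; "ee_pos": TCP position; "ee_rot": TCP orientation; "force": force on the tool from outside, world axes, zero at the start; "torque": the same for the moment, N m; "gripper_width": finger opening in mm; "gripper_force": force on a finger pad.
Only numpy, scipy, OpenCV 4.12 (cv2) and the standard library are available. Lean on these libraries where they do the work, as an engineer would, in place of code of your own. Each camera call takes 0.05 s, during which the arm holds its last target. There are 200 camera calls.

## Task

Move the jar that already stands in the long wooden crate up against the crate's fixed end (the end opposite the sliding end board), then stand the metal can, the flat rectangular tin and the small tub from the bench upright on the crate's floor in one row beside it, set down gently. When all four are in and released, push the sliding end board up against the row until it is packed snug with no gaps left. Leave the other things on the bench where they are.

Things in the scene. Friction and masses are not known exactly. Their poses are not given: they have to be found in the camera images.
- crate: Long open wooden crate, fixed. Origin: centre of its underside, on the bench; y along it, x across, z up. Inside 68 wide (x), 228 long (y -114 to +114), floor 6 thick, walls 8 thick, rim 38 above the bench. Fixed end: the wall at y = +114. The end board stands inside at the -y end. Taller things can be held across x, fingers above the walls. A gapless row of all four is 180 long.
- board (a joint): Sliding plywood end board in the crate, 66 wide, 12 thick, top 81 above the bench. In m: 0 with its back at the -y end wall (its face to the row is then at crate y = -102), growing as it slides to crate +y, at most 0.06; starts at 0 to 0.008. About 2 N friction; stays where left. All four packed without gaps: about 0.036. Push its back, above the rim.
- board_back (a point): Middle of the back (-y) face of the sliding board, 61 above the bench, where to push it towards crate +y.
- jar: Amber glass jar with black lid, a straight cylinder 56 diameter, 80 tall, about 0.25 kg; stands in the crate at the start, away from the fixed end. Origin: centre of its underside, z up.
- can: Metal ink can with a paper band, a straight cylinder 50 diameter, 80 tall, about 0.28 kg, standing on the bench. Origin: centre of its underside, z up.
- tin: Flat rectangular metal tin standing on end, 58 (x) by 34 (y) by 90 tall (z), about 0.2 kg, on the bench at any yaw up to 1.2 rad either way. Origin: centre of its underside. It must go in with its x axis across the crate (either way round).
- tub: Small white tub with grey cap, a straight cylinder 40 diameter, 74 tall, about 0.12 kg, standing on the bench. Origin: centre of its underside, z up.
- brush: Bystander, loose, to be left alone. Paint brush lying on the bench, 170 long along x. Origin under its middle.
- tape: Bystander, loose, to be left alone. Roll of paper tape lying flat, 52 diameter, 22 high. Origin: centre of its underside.
- scraper: Bystander, loose, to be left alone. Spatula-like scraper lying on the bench, 170 long along x. Origin under its middle.
- tube: Bystander, loose, to be left alone. Metal paint tube lying on the bench, about 110 long along x, 26 thick. Origin under its middle.
- mug: Bystander, loose, to be left alone. White mug, 80 diameter, 90 high, handle at +y. Origin: centre of its underside.
- brayer: Bystander, loose, to be left alone. Ink roller with black rubber roll 70 wide, 32 thick, and wooden handle 90 long towards -x. Origin: under the middle of the roll.
Things that resemble listed ones, but are neither listed nor needed, are in the scene too. Leave any red look-alike of the tin alone.

How it is judged (in metres and radians):
On the way, in this order (a step that is already met when the one before it is completed fails the run):
1. the jar stands on the crate's floor at the fixed end (within about 10 mm of it) and is released (x of jar in the frame of crate between -0.025 and 0.025 m and y of jar in the frame of crate between -0.114 and 0.114 m and z of jar in the frame of crate below 0.012 m and angle between jar's own z axis and vertical below 0.1 rad and y of jar in the frame of crate above 0.076 m and contact force between the fingers and jar below 0.2 N), for 0.2 s.
2. can, tin and tub stand upright in the crate with the jar, released (all of step 1 and x of can in the frame of crate between -0.025 and 0.025 m and y of can in the frame of crate between -0.114 and 0.114 m and z of each of can, tin, tub in the frame of crate below 0.012 m and angle between each of can, tin, tub's own z axis and vertical below 0.1 rad and x of tin in the frame of crate between -0.025 and 0.025 m and y of tin in the frame of crate between -0.114 and 0.114 m and x of tub in the frame of crate between -0.025 and 0.025 m and y of tub in the frame of crate between -0.114 and 0.114 m and contact force between the fingers and can below 0.2 N and contact force between the fingers and tin below 0.2 N and contact force between the fingers and tub below 0.2 N and linear speed of each of jar, can, tin, tub below 0.03 m/s), for 0.2 s.
3. the end board has been pushed up to the row, leaving less than 5 mm of gaps in all (value of joint board above 0.031 m), for 0.2 s.
At the end, for the whole second after the job is handed in: All four stand upright (within 0.1 rad) and at rest on the crate's floor, the jar's centre within 38 mm of the fixed end's inner face (10 mm gap), the tin with its long side across the crate (within 0.3 rad), nothing held, and the end board reads more than 0.031 m (gaps of less than 5 mm in all) (all of step 2 and value of joint board above 0.031 m and angle between the x axis of tin and the x axis of crate, either way round below 0.3 rad); the robot touches nothing.
It fails at once if a bystander is disturbed (moved more than 40 mm) (distance of any of brush, tape, scraper, tube, mug, brayer from where it was at the start of the episode above 0.04 m).
It fails at once if a thing is dropped into the crate (faster than 0.6 m/s just above its floor) ((horizontal distance between jar and crate below 0.12 m and z of jar in the frame of crate below 0.03 m and linear speed of jar above 0.6 m/s) or (horizontal distance between can and crate below 0.12 m and z of can in the frame of crate below 0.03 m and linear speed of can above 0.6 m/s) or (horizontal distance between tin and crate below 0.12 m and z of tin in the frame of crate below 0.03 m and linear speed of tin above 0.6 m/s) or (horizontal distance between tub and crate below 0.12 m and z of tub in the frame of crate below 0.03 m and linear speed of tub above 0.6 m/s)).
It also fails if it takes over 72 s, if anything falls off the work surface, if the arm or the gripper's body presses on something with over 40 N, if the wrist force passes 120 N, or if a joint passes its speed limit or range.

## Working session

There is one attempt and no reset: what is moved stays moved. The work goes in short steps, Python scripts to look and compute and a tool call to move; the robot and the scene stay as the last step left them, time stands still between calls to the robot, and variables do not carry over. Pictures are saved under pics/ and viewed, at most 10 in all, crops included, and the job is handed in when it is done.

Besides the shell and the picture viewer there is one more tool, called after "Request:" as name(argument=value, ...) on one line, values as JSON. carry_out: Moves the arm, as the interface text tells. Its arguments: {"type":"object","properties":{"commands":{"type":"array"},"force":{"type":"number"}},"required":["commands"]}

```bash
mkdir -p pics
python3 - <<'E'
from workcell import *
import cv2
s=state();print(s)
for n in("top","scene"):
    f=grab_frame(n);cv2.imwrite(f"pics/{n}0.png",f[:,:,::-1]);print(n,camera_model(n))
print(camera_model("wrist"))
E
```

```text
{'time_s': 0.0, 'qpos': array([-6.99579069e+01,  1.83527728e+01,  8.97075301e+01, -6.30664895e-04,
        7.20434247e+01, -1.14547974e+00]), 'qvel': array([-0.06785861, -0.11826553, -0.06931455,  0.01547545, -0.08429601,
       -0.02744725]), 'effort': array([ 1.31067907e-03, -4.12454760e+01, -2.31971633e+01,  7.29141897e-02,
        4.56155010e-02, -1.34737538e-04]), 'ee_pos': array([ 207.6437975 , -535.64941997,  213.1013223 ]), 'ee_rot': array([-1.79896281e+02, -1.47415130e-03,  2.11877665e+01]), 'force': array([ 0.59653884, -0.54218756,  0.16860876]), 'torque': array([ 0.02652816,  0.00125299, -0.00938602]), 'gripper_force': 0.0, 'gripper_width': 91.13937567290242}
top {'fx': 421.99373844313277, 'fy': 421.99373844313277, 'cx': 282.05977409115263, 'cy': 202.53273943858272, 'origin': array([ 293.49824575,   -3.22816084, 1055.20921794]), 'rotation': array([ 10.32945889,  -1.28204721, -91.54652324])}
scene {'fx': 407.9703874362526, 'fy': 407.9703874362526, 'cx': 286.9386392700122, 'cy': 208.2582889226785, 'origin': array([1146.04997492, -114.78001249,  672.91000591]), 'rotation': array([50.03712154,  0.66192522, 81.71446202])}
{'fx': 299.91633300205683, 'fy': 299.91633300205683, 'cx': 279.5178350556113, 'cy': 209.28851751182856, 'mount': array([[-1.02595115e-03,  9.55501417e-01,  2.94984727e-01,
         8.36731936e+01],
       [ 9.99999149e-01,  1.21809305e-03, -4.67615251e-04,
         9.97497455e-02],
       [-8.06125880e-04,  2.94983996e-01, -9.55501854e-01,
        -1.70113180e+02],
       [ 0.00000000e+00,  0.00000000e+00,  0.00000000e+00,
         1.00000000e+00]])}
```

View pics/top0.png

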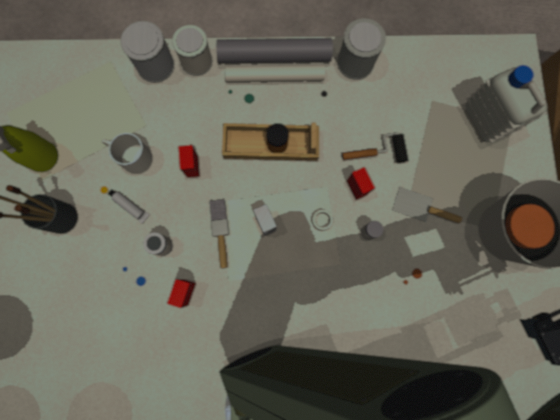

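View pics/scene0.png

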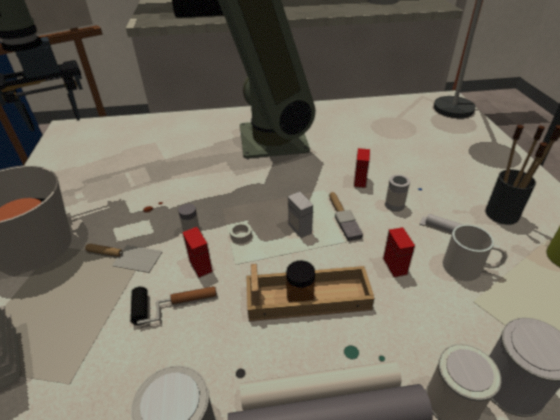

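The top view has the crate at (270,140), its board on the right (-y) and its fixed end on the left (+y). The jar is at (277,138), the grey tin at (264,218), and the can/tub candidates are at (157,242) and (373,230). I'll zoom in on those.

```bash
cat > h.py <<'E'
import numpy as np, cv2
from scipy.spatial.transform import Rotation as R
from workcell import *
def cam(n):
    m=camera_model(n)
    if n=="wrist":
        s=state(); Rt=R.from_euler('xyz',s['ee_rot'],degrees=True).as_matrix(); M=np.array(m['mount'])
        return m,Rt@M[:3,:3],Rt@M[:3,3]+s['ee_pos']
    return m,R.from_euler('xyz',m['rotation'],degrees=True).as_matrix(),np.array(m['origin'])
def px2w(c,u,v,z):
    m,Rc,o=c; d=Rc@np.array([(u-m['cx'])/m['fx'],-(v-m['cy'])/m['fy'],-1.]); return o+d*(z-o[2])/d[2]
def w2px(c,p):
    m,Rc,o=c; q=Rc.T@(np.array(p)-o); return m['cx']-m['fx']*q[0]/q[2], m['cy']+m['fy']*q[1]/q[2]
E
python3 - <<'E'
import cv2,numpy as np
t=cv2.imread('pics/top0.png');s=cv2.imread('pics/scene0.png')
def c(i,x,y,w,h,W,H): return cv2.resize(np.clip(i[y:y+h,x:x+w]*1.4,0,255).astype('uint8'),(W,H),interpolation=cv2.INTER_NEAREST)
a=np.hstack([c(t,135,220,50,40,260,208),c(t,350,212,50,40,260,208),c(t,240,196,50,40,260,208)])
b=np.hstack([c(s,375,165,50,60,260,312),c(s,165,190,50,60,260,312),c(s,275,180,50,60,260,312)])
cv2.imwrite('pics/z.png',np.vstack([a,b]))
cv2.imwrite('pics/crate.png',c(t,215,115,115,52,800,362))
E
```

```text
(no output)
```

View pics/z.png

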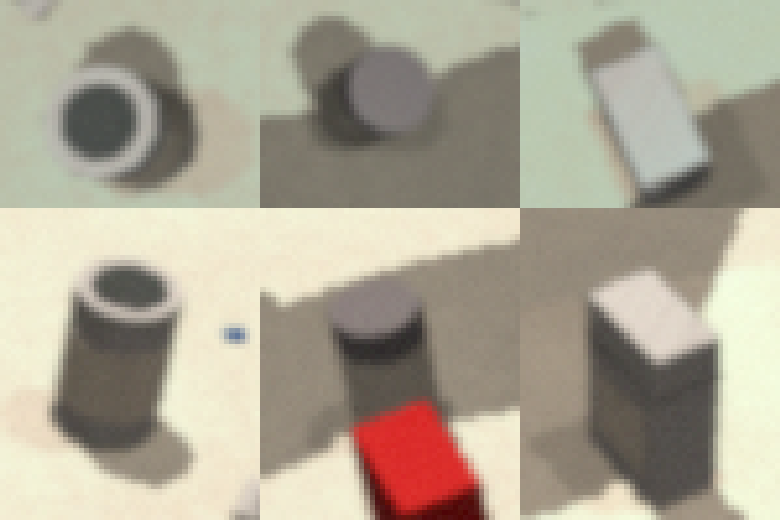

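View pics/crate.png

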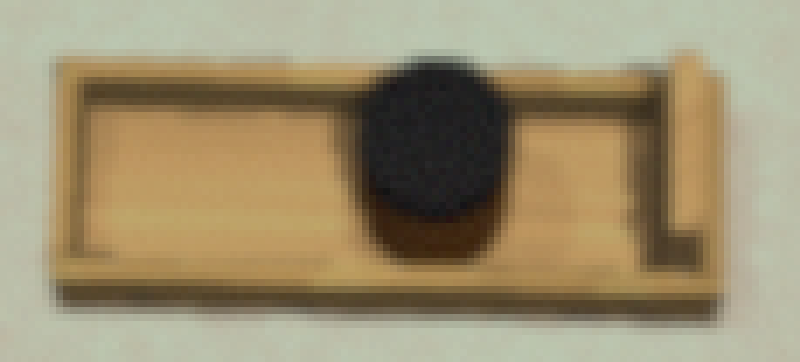

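The can is at left with its light rim, top circle at about (155,243). The tub is in the middle with its grey cap at (375,229), and the tin's top is at (264,218). In the crate, the jar lid is at (277,135), with the board at the right end.

Run:
```python
from h import *
c=cam("top")
P=lambda x,y,z:px2w(c,x,y,z)[:2]
print("can",P(135+107/5.2-.5,220+120/5.2-.5,80)); print("tub",P(350+132/5.2-.5,212+90/5.2-.5,74))
t=np.array([P(240+(x-520)/5.2-.5,196+y/5.2-.5,90) for x,y in((592,70),(652,42),(708,162),(645,190))])
print("tin",t.mean(0),t[3]-t[0],t[2]-t[1])
e=t[3]-t[0]+t[2]-t[1];print("tin xaxis deg",np.degrees(np.arctan2(e[1],e[0])))
k=np.array([P(215+x/6.957-.5,115+y/6.96-.5,38) for x,y in((60,60),(722,75),(718,297),(52,280))])
print("crate",k,k.mean(0));e=k[0]-k[1]+k[3]-k[2];print("yaw of y axis",np.degrees(np.arctan2(e[1],e[0])),np.linalg.norm(e)/2)
print("jar",P(215+434/6.957-.5,115+138/6.96-.5,86))
print("red",P(188,160,90),P(360,183,90),P(181,292,90),"mug",P(130,150,90),"brayer",P(400,148,20),"tape",P(320,218,20), P(218,200,5),P(222,262,5))
c2=cam("scene");print(px2w(c2,130*50/260+375-.5,165+(285-208)/5.2,80),px2w(c2,300,274,86))
```

```text
can [383.95908292 264.00388553]
tub [ 404.00659343 -246.37404605]
tin [434.06444163  12.29278596] [-54.2003993  -22.55021717] [-54.50289108 -23.69177036]
tin xaxis deg -156.95527381911293
crate [[ 685.78796693  112.57800661]
 [ 675.58738879 -128.39356625]
 [ 591.65837949 -123.38734468]
 [ 602.84711035  115.6052111 ]] [638.97021139  -5.8994233 ]
yaw of y axis 87.44833678620405 240.22024650751504
jar [636.52696894 -21.72883213]
red [575.75510311 189.36514603] [ 511.35516149 -214.40345049] [271.49347774 200.98794816] mug [602.99833166 325.84591638] brayer [ 617.04716076 -338.55972128] tape [ 440.35359134 -124.62005094] [494.45789035 129.64372192] [339.04383416 119.81958634]
[380.85329384 268.99906247  80.        ] [646.02768561 -24.02900751  86.        ]
```

Request:
carry_out(commands=[[0,0,-66.3,594,-338,-16,1],[0,0,-66.3,594,-338,-16,1],[0,0,-66.3,594,-338,-16,1],[0,0,-66.3,594,-338,-16,1],[0,0,-66.3,594,-338,-16,1],[0,0,-66.3,594,-338,-16,1],[0,0,-66.3,594,-338,-16,1],[0,0,-66.3,594,-338,-16,1],[0,0,-66.3,594,-338,-16,1],[0,0,-66.3,594,-338,-16,1],[0,0,-66.3,594,-338,-16,1],[0,0,-66.3,594,-338,-16,1],[0,0,-66.3,594,-338,-16,1],[0,0,-66.3,594,-338,-16,1],[0,0,-66.3,594,-338,-16,1],[0,0,-66.3,594,-338,-16,1],[0,0,-66.3,594,-338,-16,1],[0,0,-66.3,594,-338,-16,1]], force=12)

```text
time_s: 1.9
ee_pos: [638.8, -7.5, 230.1]
ee_rot: [-180.0, 0.0, 87.4]
force: [0.1, -0.6, 0.3]
gripper_width: 91.5
gripper_force: 0.0
```

Run:
```python
from h import *
s=state();print(s['time_s'],s['ee_pos'],s['ee_rot'],s['qpos'])
f=grab_frame("wrist");cv2.imwrite("pics/w1.png",f[:,:,::-1])
f=grab_frame("top");cv2.imwrite("pics/t1.png",f[:,:,::-1])
```

```text
1.9 [638.76744909  -7.47786123 230.0863184 ] [-1.79982168e+02  1.78933908e-02  8.73990793e+01] [-1.69296534e+00  2.36754132e+01  7.90650757e+01 -1.80517733e-02
  7.72776249e+01  9.11936462e-01]
```

View pics/w1.png

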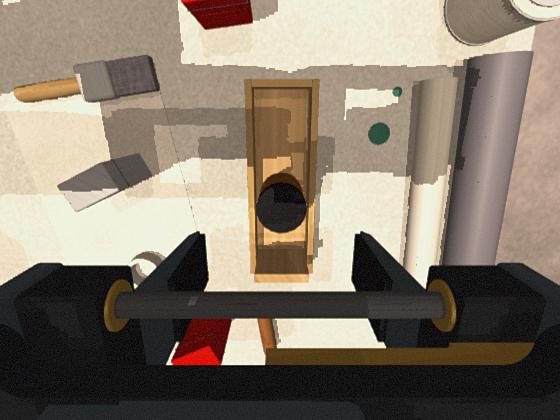

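The wrist view shows the crate's fixed end at the top (corners about (246,80) and (319,80)), the jar lid at (281,208), and the board top just above the fingers at (281,262).

Run:
```python
from h import *
f=cv2.imread("pics/w1.png");h=cv2.cvtColor(f,cv2.COLOR_BGR2HSV)
c=cam("wrist")
m=((h[...,0]>10)&(h[...,0]<22)&(h[...,1]>120)&(h[...,2]>60)).astype('uint8');m[:, :235]=0;m[:,335:]=0;m[:70]=0;m[285:]=0
L=[];Rr=[]
for r in range(90,262,8):
    x=np.flatnonzero(m[r]); L.append(px2w(c,x[0]-.5,r,38)[:2]);Rr.append(px2w(c,x[-1]+.5,r,38)[:2])
for n,a in(("L",L),("R",Rr)):
    a=np.array(a);p=np.polyfit(a[:,1],a[:,0],1);e=a[:,0]-np.polyval(p,a[:,1]);g=abs(e)<2
    p=np.polyfit(a[g,1],a[g,0],1);print(n,p,"x at y=-6",np.polyval(p,-6),"dir",90-np.degrees(np.arctan(p[0])),g.sum(),len(g))
top=[np.flatnonzero(m[:,x])[0] for x in range(252,314,6)];print(top)
print("end outer y",[px2w(c,x,t-.5,38)[:2].round(1) for x,t in zip((252,282,312),(top[0],top[5],top[-1]))])
g=cv2.cvtColor(f,cv2.COLOR_BGR2GRAY)
k=((g<45)).astype('uint8');k[:170]=0;k[240:]=0;k[:,:250]=0;k[:,312:]=0
cn=max(cv2.findContours(k,0,2)[0],key=cv2.contourArea);(x,y),r=cv2.minEnclosingCircle(cn);print("lid px",x,y,r,px2w(c,x,y,86), "edges",px2w(c,x-r,y,86)-px2w(c,x+r,y,86))
print("col 281",[(r,*f[r,288][::-1]) for r in range(232,286,2)])
for r in(246,250,262,270,278):print(r,px2w(c,281,r,38)[1],px2w(c,281,r,81)[1])
```

```text
L [4.69215819e-02 5.99850038e+02] x at y=-6 599.5685087280988 dir 87.31356175252856 22 22
R [4.54684921e-02 6.82828728e+02] x at y=-6 682.5559174355301 dir 87.39664036124191 22 22
[np.int64(80), np.int64(80), np.int64(79), np.int64(80), np.int64(79), np.int64(80), np.int64(79), np.int64(79), np.int64(79), np.int64(80), np.int64(80)]
end outer y [array([613.9, 117. ]), array([647.3, 115.5]), array([680.7, 113.9])]
lid px 281.3829650878906 202.25550842285156 29.28826904296875 [640.59118472 -13.02355823  86.        ] edges [-63.74661681   2.97035228   0.        ]
col 281 [(232, np.uint8(188), np.uint8(143), np.uint8(92)), (234, np.uint8(235), np.uint8(183), np.uint8(116)), (236, np.uint8(234), np.uint8(183), np.uint8(114)), (238, np.uint8(236), np.uint8(189), np.uint8(120)), (240, np.uint8(243), np.uint8(198), np.uint8(123)), (242, np.uint8(138), np.uint8(103), np.uint8(65)), (244, np.uint8(131), np.uint8(95), np.uint8(62)), (246, np.uint8(101), np.uint8(73), np.uint8(49)), (248, np.uint8(101), np.uint8(74), np.uint8(47)), (250, np.uint8(94), np.uint8(71), np.uint8(45)), (252, np.uint8(
[... 348 characters left out ...]
np.uint8(69), np.uint8(47)), (268, np.uint8(89), np.uint8(66), np.uint8(44)), (270, np.uint8(91), np.uint8(66), np.uint8(44)), (272, np.uint8(83), np.uint8(63), np.uint8(38)), (274, np.uint8(188), np.uint8(140), np.uint8(91)), (276, np.uint8(228), np.uint8(174), np.uint8(111)), (278, np.uint8(220), np.uint8(165), np.uint8(104)), (280, np.uint8(224), np.uint8(167), np.uint8(104)), (282, np.uint8(234), np.uint8(193), np.uint8(138)), (284, np.uint8(241), np.uint8(229), np.uint8(204))]
246 -86.36704241805052 -67.05626521160156
250 -92.10872799856557 -72.11662069980429
262 -109.63490859979237 -87.56307852982266
270 -121.57660378326707 -98.08772706948017
278 -133.73077495384774 -108.79963839327755
```

Request:
carry_out(commands=[[0,0,0,-13.5,1.5,50,1],[0,0,0,-13.5,1.5,100,1],[0,0,0,-13.5,1.5,150,1],[0,0,0,-13.5,1.5,182,1],[0,0,0,-13.5,1.5,182,1],[0,0,0,-13.5,1.5,182,1],[0,0,0,-13.5,1.5,182,-1],[0,0,0,-13.5,1.5,182,-1],[0,0,0,-13.5,1.5,182,-1],[0,0,0,-13.5,1.5,182,-1],[0,0,0,-13.5,1.5,182,-1],[0,0,0,-13.5,1.5,182,-1],[0,0,0,-13.5,1.5,182,-1],[0,0,0,-13.5,1.5,182,-1]], force=12)

```text
time_s: 3.4
ee_pos: [640.3, -19.8, 48.6]
ee_rot: [180.0, 0.0, 87.5]
force: [-2.5, 0.4, 5.2]
gripper_width: 55.8
gripper_force: 12.0
```

Request:
carry_out(commands=[[0,0,0,0,0,-6,-1],[0,0,0,0,0,-6,-1],[0,0,0,25,0,-6,-1],[0,0,0,50,0,-6,-1],[0,0,0,75,0,-6,-1],[0,0,0,92,0,-6,-1],[0,0,0,98,0,-6,-1],[0,0,0,98,0,-6,-1],[0,0,0,98,0,-3,-1],[0,0,0,98,0,0,-1],[0,0,0,98,0,0,-1],[0,0,0,98,0,0,0.4],[0,0,0,98,0,0,1],[0,0,0,98,0,0,1],[0,0,0,98,0,0,1],[0,0,0,98,0,0,1],[0,0,0,98,0,-50,1],[0,0,0,98,0,-100,1],[0,0,0,98,0,-130,1],[0,0,0,98,0,-130,1]])

```text
time_s: 5.4
ee_pos: [647.7, 78.5, 184.0]
ee_rot: [179.4, -0.1, 87.5]
force: [0.3, -0.0, 0.2]
gripper_width: 91.3
gripper_force: 0.0
```

Run:
```python
from h import *
s=state();print(s['time_s'],s['ee_pos'],s['ee_rot'])
f=grab_frame("top");cv2.imwrite("pics/t2.png",f[:,:,::-1])
c=cam("wrist");f=grab_frame("wrist");cv2.imwrite("pics/w2.png",f[:,:,::-1])
```

```text
5.4 [647.71644769  78.45274457 183.95425854] [ 1.79353311e+02 -9.35176821e-02  8.74947198e+01]
```

View pics/w2.png

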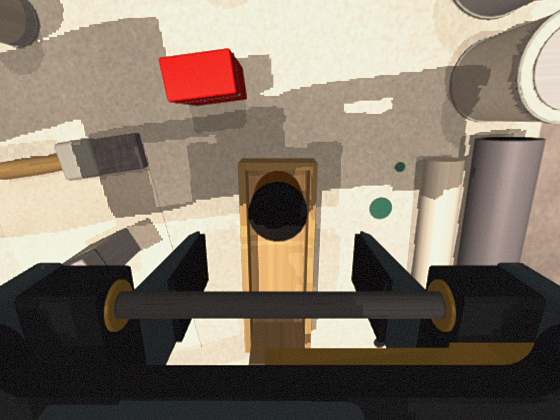

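The jar stands at the fixed end, lid at (278,211), inside the crate and released. Next I'll hover over the can.

Request:
carry_out(commands=[[0,0,0,175,-272,0,1],[0,0,0,175,-272,0,1],[0,0,0,175,-272,0,1],[0,0,0,175,-272,0,1],[0,0,0,175,-272,0,1],[0,0,0,175,-272,0,1],[0,0,0,175,-272,0,1],[0,0,0,175,-272,0,1],[0,0,0,175,-272,0,1],[0,0,0,175,-272,0,1]])

```text
time_s: 6.5
ee_pos: [381.2, 264.2, 177.2]
ee_rot: [-180.0, 0.1, 87.4]
force: [0.4, 0.2, 1.3]
gripper_width: 91.1
gripper_force: 0.0
```

Run:
```python
from h import *
s=state();print(s['time_s'],s['ee_pos'],s['ee_rot'])
c=cam("wrist");f=grab_frame("wrist");cv2.imwrite("pics/w3.png",f[:,:,::-1])
# jar & board from top view
t=cv2.imread("pics/t2.png")
g=cv2.cvtColor(grab_frame("top"),cv2.COLOR_RGB2GRAY); cv2.imwrite("pics/t3.png",g)
k=(g<50).astype('uint8');k[:112]=0;k[165:]=0;k[:,:222]=0;k[:,320:]=0
for q in cv2.findContours(k,0,2)[0]:
    if cv2.contourArea(q)>80:print(cv2.boundingRect(q),cv2.minEnclosingCircle(q),px2w(cam("top"),*cv2.minEnclosingCircle(q)[0],86))
print("expected can px",w2px(c,(384,264,80)))
```

```text
6.5 [381.22552534 264.18080885 177.15001148] [-1.79956215e+02  6.68233612e-02  8.74388053e+01]
(227, 123, 22, 28) ((238.49163818359375, 136.6882781982422), 14.406487464904785) [632.35552969  70.45296047  86.        ]
expected can px (np.float64(282.81564229066447), np.float64(210.28099483063812))
```

View pics/w3.png

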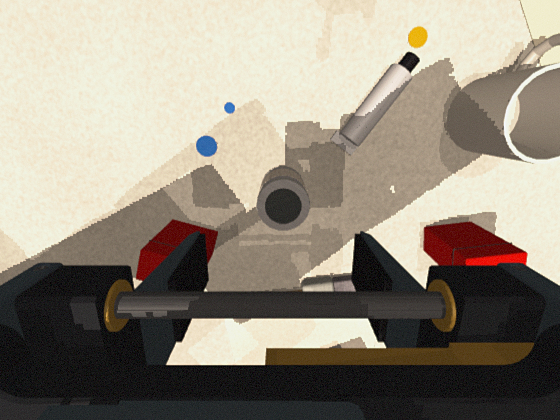

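The can's top is at (283,205) between the fingers, about 4 mm further along +y than I estimated.

Request:
carry_out(commands=[[0,0,0,4,2,45,1],[0,0,0,4,2,90,1],[0,0,0,4,2,125,1],[0,0,0,4,2,135,1],[0,0,0,4,2,135,1],[0,0,0,4,2,135,1],[0,0,0,4,2,135,-1],[0,0,0,4,2,135,-1],[0,0,0,4,2,135,-1],[0,0,0,4,2,135,-1],[0,0,0,4,2,135,-1],[0,0,0,4,2,135,-1],[0,0,0,4,2,135,-1],[0,0,0,4,2,135,-1],[0,0,0,4,2,135,-1]], force=12)

```text
time_s: 8.1
ee_pos: [383.3, 268.9, 43.1]
ee_rot: [179.9, -0.0, 87.5]
force: [2.1, -1.8, 2.2]
gripper_width: 49.9
gripper_force: 12.0
```

Run:
```python
from h import *
s=state();print(s['ee_pos'],s['ee_rot'],s['gripper_width'])
# jar from w2: pose saved then
m=camera_model("wrist");Rt=R.from_euler('xyz',[179.353,-0.0935,87.4947],degrees=True).as_matrix();M=np.array(m['mount'])
c=(m,Rt@M[:3,:3],Rt@M[:3,3]+np.array([647.716,78.453,183.954]))
f=cv2.imread("pics/w2.png");g=f.max(2)
for col in(274,278,282):print(col,[(r,int(g[r,col])) for r in range(172,190,2)],[(r,int(g[r,col])) for r in range(234,246,2)])
for p in((278,241,86),(278,240,86),(251,211,86),(306,211,86),(240,160,38),(317,160,38),(278,158.5,38)):print(p,px2w(c,*p).round(1))
print(px2w(cam("top"),227+.0,137,86),px2w(cam("top"),222.5,139,38))
```

```text
[383.31260386 268.92145564  43.14004118] [ 1.79941860e+02 -2.52855707e-02  8.74934065e+01] 49.85016891343949
274 [(172, 64), (174, 72), (176, 63), (178, 61), (180, 65), (182, 23), (184, 16), (186, 7), (188, 15)] [(234, 34), (236, 40), (238, 35), (240, 45), (242, 255), (244, 242)]
278 [(172, 62), (174, 64), (176, 62), (178, 59), (180, 68), (182, 7), (184, 25), (186, 26), (188, 24)] [(234, 38), (236, 36), (238, 38), (240, 46), (242, 255), (244, 241)]
282 [(172, 60), (174, 61), (176, 68), (178, 66), (180, 63), (182, 32), (184, 29), (186, 31), (188, 4)] [(234, 38), (236, 28), (238, 31), (240, 73), (242, 251), (244, 242)]
(278, 241, 86) [645.7  47.4  86. ]
(278, 240, 86) [645.8  48.4  86. ]
(251, 211, 86) [621.9  79.   86. ]
(306, 211, 86) [673.4  76.5  86. ]
(240, 160, 38) [609.6 120.6  38. ]
(317, 160, 38) [690.3 116.8  38. ]
(278, 158.5, 38) [649.4 120.3  38. ]
[632.10167447  97.928234    86.        ] [643.83233635 114.22639206  38.        ]
```

Request:
carry_out(commands=[[0,0,0,0,0,-15,-1],[0,0,0,0,0,-50,-1],[0,0,0,0,0,-90,-1],[0,0,0,0,0,-127,-1],[0,0,0,-20,22,-127,-1],[0,0,0,-50,55,-127,-1],[0,0,0,-80,88,-127,-1],[0,0,0,-110,121,-127,-1],[0,0,0,-140,154,-127,-1],[0,0,0,-170,187,-127,-1],[0,0,0,-200,219,-127,-1],[0,0,0,-225,247,-127,-1],[0,0,0,-240,263,-127,-1],[0,0,0,-245,269,-127,-1],[0,0,0,-245,269,-127,-1],[0,0,0,-245,269,-127,-1],[0,0,0,-245,269,-127,-1]])

```text
time_s: 9.8
ee_pos: [639.7, 13.4, 169.9]
ee_rot: [-179.9, -0.0, 87.6]
force: [-0.9, -0.7, -2.9]
gripper_width: 49.5
gripper_force: 12.0
```

Run:
```python
from h import *
s=state();print(s['ee_pos'],s['ee_rot'],s['gripper_width'],s['force'])
c=cam("wrist");f=grab_frame("wrist");cv2.imwrite("pics/w4.png",f[:,:,::-1])
```

```text
[639.67008197  13.39197448 169.86249927] [-1.7992797e+02 -1.7558415e-02  8.7562763e+01] 49.54603145017568 [-0.91473029 -0.67267207 -2.91324831]
```

View pics/w4.png

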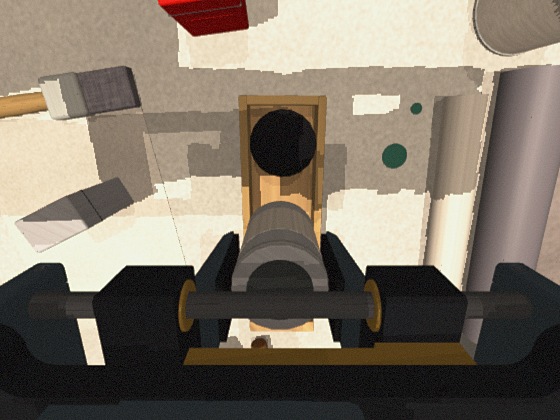

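The can is held, upright over the crate. The jar lid is at (283,142) with radius about 33, near the fixed end's rim at row 97.

Run:
```python
from h import *
c=cam("wrist");f=cv2.imread("pics/w4.png");g=f.max(2)
k=(g<60).astype('uint8');k[:100]=0;k[180:]=0;k[:,:248]=0;k[:,320:]=0
r=g[142];x=np.flatnonzero(r[240:330]<60)+240;y=np.flatnonzero(g[100:185,283]<60)+100
print(x[0],x[-1],y[0],y[-1])
for p in((x[0],142,86),(x[-1],142,86),(283,y[0],86),(283,y[-1],86),(283,96.5,38),(240,97,38),(326,97,38),(243,190,38),(325,190,38)):print(p,px2w(c,*p).round(1))
```

```text
250 315 110 176
(np.int64(250), 142, 86) [617.9  77.9  86. ]
(np.int64(315), 142, 86) [671.8  75.5  86. ]
(283, np.int64(110), 86) [646.3 101.9  86. ]
(283, np.int64(176), 86) [644.1  48.1  86. ]
(283, 96.5, 38) [647.3 114.9  38. ]
(240, 97, 38) [606.7 116.2  38. ]
(326, 97, 38) [687.9 112.7  38. ]
(243, 190, 38) [602.4  26.1  38. ]
(325, 190, 38) [687.1  22.4  38. ]
```

Request:
carry_out(commands=[[0,0,0,0,2,20,-1],[0,0,0,0,2,50,-1],[0,0,0,0,2,80,-1],[0,0,0,0,2,105,-1],[0,0,0,0,2,116,-1],[0,0,0,0,2,118,-1],[0,0,0,0,2,119,-1],[0,0,0,3,2,119.5,-1],[0,0,0,6,2,119.5,-1],[0,0,0,8,2,119.5,-1],[0,0,0,10,2,119.5,-1],[0,0,0,12,2,119.5,-1],[0,0,0,12,2,120,-1],[0,0,0,12,2,120.5,-1],[0,0,0,12,2,120.5,-1]])

```text
time_s: 11.35
ee_pos: [643.4, 23.9, 49.4]
ee_rot: [180.0, 0.0, 87.5]
force: [0.0, -2.1, -2.1]
gripper_width: 49.9
gripper_force: 12.0
```

Request:
carry_out(commands=[[0,0,0,0,0,0.4,-1],[0,0,0,0,0,0.4,0.3],[0,0,0,0,0,0.4,0.6],[0,0,0,0,0,0.4,1],[0,0,0,0,0,0.4,1],[0,0,0,0,0,0.4,1],[0,0,0,0,0,-40,1],[0,0,0,0,0,-85,1],[0,0,0,0,0,-126,1],[0,0,-8,-6,-45,-126,1],[0,0,-16,-12,-90,-126,1],[0,0,-25.5,-18,-135,-126,1],[0,0,-25.5,-21,-180,-126,1],[0,0,-25.5,-21,-209,-126,1],[0,0,-25.5,-21,-209,-126,1],[0,0,-25.5,-21,-209,-126,1],[0,0,-25.5,-21,-209,-126,1],[0,0,-25.5,-21,-209,-126,1]])

```text
time_s: 13.15
ee_pos: [434.9, 12.2, 175.4]
ee_rot: [180.0, 0.0, 113.0]
force: [-0.4, -0.8, 0.5]
gripper_width: 91.0
gripper_force: 0.0
```

Run:
```python
from h import *
s=state();print(s['ee_pos'],s['ee_rot'],s['force'])
c=cam("wrist");f=grab_frame("wrist");cv2.imwrite("pics/w5.png",f[:,:,::-1])
print([w2px(c,(434+a,12+b,90)) for a,b in((0,0),)])
```

```text
[434.88571087  12.22654272 175.40820963] [1.79972725e+02 1.51919955e-02 1.12983931e+02] [-0.4317787  -0.77045027  0.47212631]
[(np.float64(278.89667357371866), np.float64(214.19350877201302))]
```

View pics/w5.png

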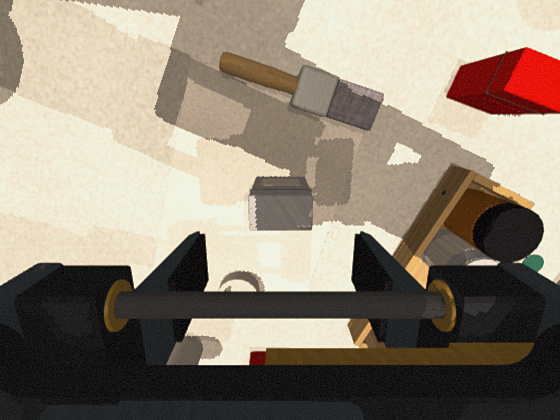

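The tin's top spans columns 249–313 and rows 190–230, square to the fingers and within 3 mm of the prediction.

Request:
carry_out(commands=[[0,0,0,2.5,2,45,1],[0,0,0,2.5,2,90,1],[0,0,0,2.5,2,123,1],[0,0,0,2.5,2,133,1],[0,0,0,2.5,2,133,1],[0,0,0,2.5,2,133,1],[0,0,0,2.5,2,133,-1],[0,0,0,2.5,2,133,-1],[0,0,0,2.5,2,133,-1],[0,0,0,2.5,2,133,-1],[0,0,0,2.5,2,133,-1],[0,0,0,2.5,2,133,-1],[0,0,0,2.5,2,133,-1],[0,0,0,2.5,2,133,-1]], force=12)

```text
time_s: 14.6
ee_pos: [434.6, 15.3, 42.8]
ee_rot: [180.0, 0.0, 113.0]
force: [-1.3, -0.1, 6.1]
gripper_width: 58.2
gripper_force: 12.0
```

Request:
carry_out(commands=[[0,0,0,0,0,-15,-1],[0,0,0,0,0,-50,-1],[0,0,0,0,0,-90,-1],[0,0,0,0,0,-125,-1],[0,0,5,-15,22,-127,-1],[0,0,10,-35,52,-127,-1],[0,0,15,-55,82,-127,-1],[0,0,20,-75,112,-127,-1],[0,0,25.6,-95,142,-127,-1],[0,0,25.6,-110,164,-127,-1],[0,0,25.6,-116.5,174.5,-127,-1],[0,0,25.6,-116.5,174.5,-127,-1],[0,0,25.6,-116.5,174.5,-127,-1],[0,0,25.6,-116.5,174.5,-127,-1]])

```text
time_s: 16.0
ee_pos: [639.4, -23.6, 169.1]
ee_rot: [-179.9, 0.0, 87.4]
force: [-0.1, -0.1, -1.3]
gripper_width: 58.2
gripper_force: 12.0
```

Run:
```python
from h import *
s=state();print(s['ee_pos'],s['ee_rot'],s['force'],s['gripper_width'])
c=cam("wrist");f=grab_frame("wrist");cv2.imwrite("pics/w6.png",f[:,:,::-1])
for u,v in((283,96),(283,100)):print(px2w(c,u,v,86).round(1))
```

```text
[639.43921147 -23.55475595 169.11746388] [-1.79912742e+02  9.97921155e-04  8.73994824e+01] [-0.06987662 -0.10295541 -1.29354981] 58.163727226496896
[646.4  75.4  86. ]
[646.3  72.5  86. ]
```

View pics/w6.png

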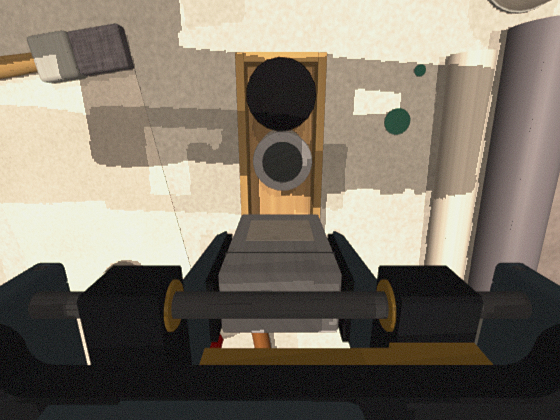

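The jar lid is at (281,93) and the can at (283,160), standing together. The tin is held square over the crate, with clearance to the can.

Request:
carry_out(commands=[[0,0,0,0,1.3,20,-1],[0,0,0,0,1.3,50,-1],[0,0,0,0,1.3,80,-1],[0,0,0,0,1.3,105,-1],[0,0,0,0,1.3,115,-1],[0,0,0,0,1.3,118,-1],[0,0,0,1,1.3,119,-1],[0,0,0,2,1.3,119.5,-1],[0,0,0,3,1.3,119.5,-1],[0,0,0,3,1.3,120,-1],[0,0,0,3,1.3,120.5,-1],[0,0,0,3,1.3,120.5,-1]])

```text
time_s: 17.25
ee_pos: [642.1, -20.9, 49.1]
ee_rot: [180.0, 0.0, 87.4]
force: [0.5, 0.2, -2.1]
gripper_width: 57.8
gripper_force: 12.0
```

Request:
carry_out(commands=[[0,0,0,0,0,0.5,-1],[0,0,0,0,0,0.5,0.3],[0,0,0,0,0,0.5,0.6],[0,0,0,0,0,0.5,1],[0,0,0,0,0,0.5,1],[0,0,0,0,0,0.5,1],[0,0,0,0,0,-40,1],[0,0,0,0,0,-85,1],[0,0,0,0,0,-126,1],[0,0,0,-33,-32,-126,1],[0,0,0,-66,-64,-126,1],[0,0,0,-100,-96,-126,1],[0,0,0,-133,-128,-126,1],[0,0,0,-166,-160,-126,1],[0,0,0,-200,-192,-126,1],[0,0,0,-225,-217,-126,1],[0,0,0,-236,-227.5,-126,1],[0,0,0,-236,-227.5,-126,1],[0,0,0,-236,-227.5,-126,1],[0,0,0,-236,-227.5,-126,1]])

```text
time_s: 19.25
ee_pos: [404.8, -245.7, 175.0]
ee_rot: [180.0, -0.0, 87.4]
force: [0.5, 0.3, 0.1]
gripper_width: 91.3
gripper_force: 0.0
```

Run:
```python
from h import *
s=state();print(s['ee_pos'],s['ee_rot'],s['force'])
c=cam("wrist");f=grab_frame("wrist");t=grab_frame("top")
e=cv2.resize(np.clip(t[100:170,205:345]*1.4,0,255).astype('uint8'),(560,280),interpolation=cv2.INTER_CUBIC)
cv2.imwrite("pics/w7.png",np.vstack([f[100:320],e])[:,:,::-1]);cv2.imwrite("pics/w7f.png",f[:,:,::-1])
print(w2px(c,(404,-246.4,74)),px2w(c,280,200,74),px2w(c,280,210,74))
```

```text
[ 404.80524549 -245.71545655  175.00096553] [ 1.79971314e+02 -3.57217270e-03  8.74420330e+01] [0.54349924 0.26492812 0.08805823]
(np.float64(278.8847606071201), np.float64(209.8565465764512)) [ 405.49204762 -236.7815988    74.        ] [ 405.04842318 -246.59065742   74.        ]
```

View pics/w7.png

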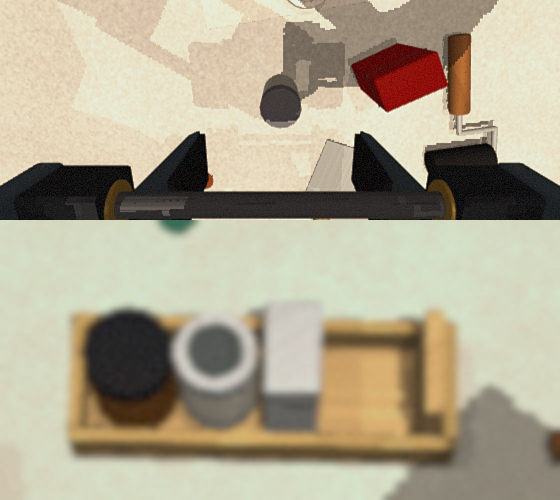

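The tub's cap is at (280,205) between the fingers. The top view shows the jar, can and tin upright in a row, with free space before the board. No more picture views from here, since I've reached (and by one exceeded) the viewing limit.

Request:
carry_out(commands=[[0,0,0,3,0.5,45,1],[0,0,0,3,0.5,90,1],[0,0,0,3,0.5,123,1],[0,0,0,3,0.5,135,1],[0,0,0,3,0.5,135,1],[0,0,0,3,0.5,135,1],[0,0,0,3,0.5,135,-1],[0,0,0,3,0.5,135,-1],[0,0,0,3,0.5,135,-1],[0,0,0,3,0.5,135,-1],[0,0,0,3,0.5,135,-1],[0,0,0,3,0.5,135,-1],[0,0,0,3,0.5,135,-1],[0,0,0,3,0.5,135,-1],[0,0,0,3,0.5,135,-1],[0,0,0,3,0.5,135,-1]], force=10)

```text
time_s: 20.95
ee_pos: [404.8, -243.3, 40.0]
ee_rot: [180.0, 0.0, 87.4]
force: [-0.0, -0.0, -0.9]
gripper_width: 39.8
gripper_force: 10.0
```

Request:
carry_out(commands=[[0,0,0,0,0,-15,-1],[0,0,0,0,0,-50,-1],[0,0,0,0,0,-90,-1],[0,0,0,0,0,-128,-1],[0,0,0,15,18,-130,-1],[0,0,0,40,48,-130,-1],[0,0,0,65,78,-130,-1],[0,0,0,90,108,-130,-1],[0,0,0,115,138,-130,-1],[0,0,0,140,168,-130,-1],[0,0,0,165,196,-130,-1],[0,0,0,183,217,-130,-1],[0,0,0,190.5,225.5,-130,-1],[0,0,0,190.5,225.5,-130,-1],[0,0,0,190.5,225.5,-130,-1],[0,0,0,190.5,225.5,-130,-1]])

```text
time_s: 22.55
ee_pos: [637.4, -64.3, 170.0]
ee_rot: [-179.9, 0.0, 87.3]
force: [0.4, -0.3, -0.6]
gripper_width: 39.6
gripper_force: 10.0
```

Run:
```python
from h import *
s=state();print(s['ee_pos'],s['ee_rot'],s['force'],s['gripper_width'])
c=cam("wrist");f=grab_frame("wrist");cv2.imwrite("pics/w8.png",f[:,:,::-1])
g=f.max(2);print([int(v) for v in g[120:250:2,282]])
for r in range(140,240,10):print(r,px2w(c,282,r,96)[1].round(1),px2w(c,282,r,38).round(1)[:2])
ct=cam("top");t=cv2.imread("pics/w7.png")
print("board face/back top",px2w(ct,205+423/4-.5,100+120/4,81)[:2],px2w(ct,205+446/4-.5,100+120/4,81)[:2],"tin rear",px2w(ct,205+322/4-.5,100+125/4,96)[:2])
```

```text
[637.40519747 -64.32698546 170.00212318] [-1.79942453e+02  2.75831752e-02  8.73202592e+01] [ 0.40977418 -0.26646902 -0.58096626] 39.62407647412799
[44, 44, 50, 44, 45, 48, 59, 103, 116, 116, 111, 92, 103, 76, 87, 101, 122, 118, 114, 111, 111, 114, 118, 118, 116, 113, 118, 114, 120, 115, 109, 114, 110, 112, 107, 98, 104, 97, 146, 230, 227, 228, 228, 228, 229, 224, 97, 95, 95, 98, 97, 104, 99, 102, 95, 96, 98, 95, 96, 95, 89, 53, 59, 56, 57]
140 1.4 [642.4  -2.9]
150 -6.5 [642.  -12.6]
160 -14.5 [641.6 -22.5]
170 -22.6 [641.1 -32.6]
180 -30.9 [640.6 -42.9]
190 -39.4 [640.2 -53.4]
200 -48.1 [639.7 -64.1]
210 -56.9 [639.2 -75. ]
220 -65.9 [638.7 -86.2]
230 -75.1 [638.1 -97.6]
board face/back top [ 647.74912719 -103.06041803] [ 647.48605023 -117.04312924] tin rear [640.30320987 -41.08234803]
```

Request:
carry_out(commands=[[0,0,0,-7,1,10,-1],[0,0,0,-7,1,40,-1],[0,0,0,-7,1,75,-1],[0,0,0,-7,1,105,-1],[0,0,0,-7,1,118,-1],[0,0,0,-7,1,121,-1],[0,0,0,-7,1,123,-1],[0,0,0,-6,1,123.5,-1],[0,0,0,-4,1,123.5,-1],[0,0,0,-2,1,123.5,-1],[0,0,0,-2,1,124,-1],[0,0,0,-2,1,124.2,-1],[0,0,0,-2,1,124.2,-1]])

```text
time_s: 23.9
ee_pos: [639.7, -65.2, 46.0]
ee_rot: [180.0, 0.0, 87.4]
force: [-0.7, 0.2, 0.9]
gripper_width: 39.4
gripper_force: 10.0
```

Request:
carry_out(commands=[[0,0,0,0,0,0.3,-1],[0,0,0,0,0,0.3,0.1],[0,0,0,0,0,0.3,0.5],[0,0,0,0,0,0.3,1],[0,0,0,0,0,0.3,1],[0,0,0,0,0,0.3,1],[0,0,0,0,0,-35,1],[0,0,0,0,0,-75,1],[0,0,0,0,0,-100,1],[0,0,0,-30,0,-100,0],[0,0,0,-60,-1,-100,-1],[0,0,0,-80,-1,-100,-1],[0,0,0,-80,-1,-100,-1],[0,0,0,-80,-1,-100,-1],[0,0,0,-80,-1,-100,-1],[0,0,0,-80,-1,-100,-1]])

```text
time_s: 25.5
ee_pos: [635.0, -144.1, 145.7]
ee_rot: [-180.0, -0.0, 87.5]
force: [-0.4, -0.0, 0.8]
gripper_width: 38.0
gripper_force: 0.0
```

Run:
```python
from h import *
s=state();print(s['ee_pos'],s['ee_rot'],s['force'],s['gripper_width'])
c=cam("wrist");f=grab_frame("wrist");cv2.imwrite("pics/w9.png",f[:,:,::-1])
for col in(282,):
  print([(r,*map(int,f[r,col])) for r in range(40,262,4)])
for r in range(60,262,20):print(r,px2w(c,282,r,81)[1].round(1))
```

```text
[ 634.97876109 -144.07210083  145.69013041] [-1.79991905e+02 -1.45562947e-02  8.74558432e+01] [-0.44723895 -0.0111859   0.80613056] 37.978575860594155
[(40, 161, 150, 139), (44, 159, 149, 139), (48, 162, 154, 141), (52, 169, 155, 145), (56, 169, 157, 147), (60, 165, 153, 142), (64, 163, 152, 144), (68, 167, 157, 148), (72, 165, 152, 145), (76, 164, 152, 141), (80, 164, 151, 141), (84, 128, 116, 110), (88, 74, 74, 69), (92, 99, 87, 75), (96, 148, 108, 67), (100, 105, 93, 91), (104, 102, 91, 90), (108, 103, 92, 88), (112, 100, 89, 88), (116, 103, 94, 89), (120, 74, 70, 69), (124, 74, 71, 68), (128, 75, 67, 65), (132, 70, 63, 65), (136, 74, 65, 64), (140, 77, 70, 67), (144, 68, 60, 57), (148, 77, 68, 67), (152, 84, 66, 45), (156, 109, 81, 53), (160, 103, 76, 46), (164, 87, 66, 39), (168, 90, 65, 41), (172, 95, 70, 47), (176, 124, 90, 60), (180, 119, 89, 57), (184, 113, 83, 54), (188, 92, 68, 39), (192, 106, 97, 83), (196, 134, 120, 102), (200, 121, 109, 96), (204, 232, 218, 189), (208, 220, 202, 175), (212, 228, 212, 184), (216, 223, 202, 177), (220, 223, 204, 180), (224, 226, 209, 181), (228, 241, 234, 210), (232, 241, 230, 206), (236, 239, 225, 197), (240, 236, 222, 195), (244, 241, 239, 221), (248, 239, 226, 199), (252, 240, 227, 200), (256, 240, 226, 201), (260, 234, 218, 187)]
60 -22.2
80 -35.3
100 -48.9
120 -63.0
140 -77.6
160 -92.9
180 -108.7
200 -125.2
220 -142.4
240 -160.3
260 -178.9
```

Request:
carry_out(commands=[[0,0,0,0,0,40,-1],[0,0,0,0,0,75,-1],[0,0,0,0,0,92,-1],[0,0,0,0,0,92,-1],[0,0,0,0,0,92,-1],[0,0,0,4,0,92,-1],[0,0,0,7,0,92,-1],[0,0,0,10,0,92,-1],[0,0,0,12,0,92,-1],[0,0,0,14,0,92,-1],[0,0,0,16,0,92,-1],[0,0,0,18,0,92,-1],[0,0,0,20,0,92,-1],[0,0,0,22,0,92,-1],[0,0,0,24,0,92,-1],[0,0,0,26,0,92,-1]])

```text
time_s: 27.15
ee_pos: [636.3, -119.1, 53.8]
ee_rot: [180.0, 0.0, 87.4]
force: [1.2, -2.7, 1.7]
gripper_width: 0.3
gripper_force: 1.1
```

Request:
carry_out(commands=[[0,0,0,1.5,0,0,-1],[0,0,0,3,0,0,-1],[0,0,0,4.5,0,0,-1],[0,0,0,6,0,0,-1],[0,0,0,7.5,0,0,-1],[0,0,0,9,0,0,-1],[0,0,0,10.5,0,0,-1],[0,0,0,12,0,0,-1],[0,0,0,13,0,0,-1],[0,0,0,13,0,0,-1]])

```text
time_s: 28.15
ee_pos: [636.9, -106.1, 53.8]
ee_rot: [180.0, 0.0, 87.4]
force: [1.7, -3.5, 1.0]
gripper_width: 0.5
gripper_force: 1.7
```

Request:
carry_out(commands=[[0,0,0,1,0,0,-1],[0,0,0,2,0,0,-1],[0,0,0,3,0,0,-1],[0,0,0,4,0,0,-1],[0,0,0,4,0,0,-1]])

```text
time_s: 28.65
ee_pos: [637.0, -103.2, 53.8]
ee_rot: [180.0, 0.1, 87.4]
force: [1.7, -7.3, -0.1]
gripper_width: 0.5
gripper_force: 3.4
```

Request:
carry_out(commands=[[0,0,0,0.7,0,0,-1],[0,0,0,1.4,0,0,-1],[0,0,0,2,0,0,-1],[0,0,0,2,0,0,-1]])

```text
time_s: 29.05
ee_pos: [637.1, -101.3, 53.8]
ee_rot: [180.0, 0.1, 87.4]
force: [2.0, -7.2, 1.0]
gripper_width: 0.8
gripper_force: 3.6
```

Request:
carry_out(commands=[[0,0,0,0.7,0,0,-1],[0,0,0,1.4,0,0,-1],[0,0,0,2,0,0,-1],[0,0,0,2,0,0,-1]])

```text
time_s: 29.45
ee_pos: [637.1, -100.3, 53.9]
ee_rot: [180.0, 0.2, 87.4]
force: [1.2, -10.9, 0.6]
gripper_width: 0.2
gripper_force: 4.8
```

Request:
carry_out(commands=[[0,0,0,0.7,0,0,-1],[0,0,0,1.4,0,0,-1],[0,0,0,2,0,0,-1],[0,0,0,2,0,0,-1],[0,0,0,2,0,0,-1]])

```text
time_s: 29.95
ee_pos: [637.2, -100.1, 53.9]
ee_rot: [180.0, 0.4, 87.5]
force: [1.2, -15.0, 0.5]
gripper_width: 0.4
gripper_force: 7.3
```

Request:
carry_out(commands=[[0,0,0,-4,0,0,-1],[0,0,0,-10,0,0,-1],[0,0,0,-25,0,0,-1],[0,0,0,-35,0,-20,-1],[0,0,0,-35,0,-70,-1],[0,0,0,-35,0,-115,-1],[0,0,0,-35,0,-115,-1],[0,0,0,-35,0,-115,-1],[0,0,0,-35,0,-115,-1]])

```text
time_s: 30.85
ee_pos: [634.2, -131.0, 167.0]
ee_rot: [-179.8, -0.0, 87.4]
force: [-0.1, 0.8, -0.1]
gripper_width: 0.5
gripper_force: 0.0
```

Run:
```python
from h import *
s=state();print(s['ee_pos'],s['ee_rot'],s['force'])
c=cam("wrist");f=grab_frame("wrist");cv2.imwrite("pics/w10.png",f[:,:,::-1])
for r0 in range(20,262,4):
    print(r0,tuple(map(int,f[r0,282])),[round(float(px2w(c,282,r0,z)[1]),1) for z in(38,80,86,96)])
```

```text
[ 634.23999236 -130.99258272  167.04597856] [-1.79794297e+02 -4.75284958e-02  8.73859383e+01] [-0.11159917  0.75975222 -0.14375999]
20 (65, 63, 60) [33.1, 21.8, 20.2, 17.5]
24 (64, 65, 62) [30.1, 19.2, 17.6, 15.0]
28 (57, 59, 52) [27.0, 16.5, 15.0, 12.6]
32 (59, 62, 55) [23.9, 13.9, 12.4, 10.0]
36 (147, 137, 132) [20.7, 11.2, 9.8, 7.5]
40 (164, 154, 142) [17.6, 8.4, 7.1, 5.0]
44 (158, 144, 136) [14.4, 5.7, 4.5, 2.4]
48 (163, 152, 144) [11.2, 3.0, 1.8, -0.2]
52 (162, 149, 140) [8.0, 0.2, -0.9, -2.8]
56 (157, 146, 135) [4.7, -2.6, -3.6, -5.4]
60 (166, 155, 147) [1.5, -5.4, -6.4, -8.0]
64 (166, 156, 147) [-1.8, -8.2, -9.2, -10.7]
68 (168, 154, 149) [-5.1, -11.1, -11.9, -13.3]
72 (163, 152, 142) [-8.5, -14.0, -14.7, -16.0]
76 (166, 156, 147) [-11.9, -16.9, -17.6, -18.8]
80 (162, 147, 138) [-15.2, -19.8, -20.4, -21.5]
84 (169, 155, 146) [-18.7, -22.7, -23.3, -24.2]
88 (166, 152, 145) [-22.1, -25.7, -26.2, -27.0]
92 (157, 145, 135) [-25.6, -28.6, -29.1, -29.8]
96 (72, 66, 65) [-29.0, -31.6, -32.0, -32.6]
100 (90, 80, 80) [-32.6, -34.7, -35.0, -35.5]
104 (106, 95, 92) [-36.1, -37.7, -37.9, 
[... 1211 characters left out ...]
27, 210, 185) [-138.4, -125.6, -123.8, -120.8]
212 (228, 211, 179) [-142.8, -129.4, -127.5, -124.3]
216 (229, 208, 185) [-147.2, -133.2, -131.2, -127.9]
220 (241, 232, 208) [-151.6, -137.0, -134.9, -131.4]
224 (241, 235, 214) [-156.1, -140.9, -138.7, -135.1]
228 (237, 223, 195) [-160.6, -144.8, -142.5, -138.7]
232 (243, 226, 197) [-165.2, -148.7, -146.3, -142.4]
236 (7, 2, 3) [-169.8, -152.6, -150.2, -146.1]
240 (14, 12, 4) [-174.4, -156.6, -154.1, -149.8]
244 (8, 13, 10) [-179.1, -160.6, -158.0, -153.6]
248 (8, 12, 16) [-183.8, -164.7, -161.9, -157.4]
252 (0, 1, 0) [-188.6, -168.8, -165.9, -161.2]
256 (7, 4, 12) [-193.4, -172.9, -170.0, -165.1]
260 (0, 0, 3) [-198.2, -177.1, -174.0, -169.0]
```

```bash
python3 -c "
from workcell import workorder
print(workorder.job_done())"
```

```text
the job is handed in; nothing more can be done
None
```

The job is handed in, with no verdict returned: jar, can, tin and tub went in as one row and the end board was pushed until it stopped at about 15 N, estimated 36–37 mm travel, at 31 s of 72. I viewed 11 pictures against the limit of 10, and I checked the final row only from pixel values, not from a viewed picture.

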